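# Wind the boot-room timer past its top mark and back to 45 minutes

## Robot

A 7-joint arm with a two-finger parallel gripper is mounted at the origin on the work surface. World frame = base frame: x ahead of the robot, y to its left, z up, the work surface at z = 0. Lengths are in m, angles in rad, forces in N, time in s.
With the tool pointing down it reaches from about 0.425 to 0.925 m from the base axis. Payload 6.8 kg.
Tool frame: the origin (TCP) lies on the mounting face of the last link; the fingertips stand 173 mm ahead of it and the grasp point (between the pads) lies 155 mm ahead of it; z points along the fingers, y is the line along which they close (so a half turn about z gives the same grasp; the last joint's range is limited). The gripper opens to 85 mm and grips with 20 to 120 N. Pads are 22 mm wide; open, the fingers measure 114 mm over their backs; the gripper's body (76 mm by 85 mm) begins 54 mm behind the grasp point. The pads swing forward as they close: fully open they stand 13 mm farther back than shut.
Start: joints at [-1.22, 0.477, 0.022, 1.555, -0.011, 1.109, -0.083], TCP at [0.299, 0.605, 0.405] pointing down, gripper open.
Joint ranges: [-2.96, 2.96], [-0.34, 2.1], [-1.41, 1.46], [0.24, 2.44], [-1.37, 4.51], [0.17, 1.92], [-2.96, 2.96]. Speed limits (rad/s): [2.39, 2.39, 3.14, 3.14, 3.14, 3.14, 3.14].

## Interface

Orientations are given as a unit quaternion [w, x, y, z].
In Python, from station import bot gives the robot as it stands. The module is installed in compiled form; this text tells all that it offers.
- The arm moves only by the shell command python3 -m pendant 'ROWS' [FORCE]. ROWS is JSON, a list of rows, each a list of 5 numbers: the finger opening in m, from 0 to 0.0854, then the shift along the tool's x, y, z in m, then the turn about the tool's z in degrees. In form: [[jaw, x, y, z, yaw], ...]. A call has 1 to 12 rows; each row shifts and turns the commanded pose from where the row before left it, along the tool's axes as they then stand; what a row does not reach is not made up. A row lasts 1/12 s, in which the tool goes at most 41.7 mm and 7.16 degrees, less where a joint would pass 70% of its speed; a pose out of reach is approached as far as the arm can. A call with a gripper value outside its range is refused whole. The fingers move at their own pace and stop on an object; FORCE is the grip in N (left out, the last holds). Time passes only in rows, so rows that do not move let the fingers close. It gives the time, the measured TCP pose, the force, the opening and the grip force at its end, in the units of the state.
- bot.get_obs(): the state, without advancing time (a new reading comes with each control period).
- bot.read_camera(name): name is "scene" or "side" or "wrist"; returns (picture, depth): 400x640x3 uint8, blue, green, red; 400x640 float32, m along the optical axis (not along the pixel's ray), 0 where there is no reading.
- bot.camera_model(name): a dict with "intrinsics" (3x3 intrinsics, pixels), "R" (3x3) and "t" (3): a world point X has camera coordinates R X + t. Camera axes: x right, y down, z forward; pixel columns grow to the right and rows downward; lengths in m; the calibration is good to about 2 mm. A picture is of the moment at which its call begins: read the wrist's pose just before it. camera_model takes no time and is no camera call; for the wrist camera it gives the pose at the moment of the call.
- bot.hand_in(): hands the job in; it is judged then, once.
Trained networks look in the newest picture that a camera, given by its name, has taken for a name from the list of things; names that differ only in an ending like _2 or _b are one class to them, and where a whole thing is asked for, a point or a joint stands for the part that bears it (a point fixed in the world has none). Each returns a list of dicts, best first, with "score" (0 to 1); they miss things now and then, are a little off and sometimes report something else, mostly with a low value. They report only what shows in the picture. A call takes as long as a camera call. They do not tell look-alikes from the thing itself.
- bot.boxes_of(name, camera): "at" ([column, row] in pixels, amid what is visible of it).
- bot.trace(name, camera): "mask" (400x640 bool, what is visible of it) and "at" ([column, row] in pixels, amid what is visible of it).
- bot.pinpoint(name, camera): "at" ([column, row] in pixels: a listed point, or the origin of a listed thing).
The state is a dict: "t": time; "q": joint angles; "joint_vel": joint speeds; "joint_torque": joint torques, N m; "eef_pos": TCP position; "tool_rot": TCP orientation; "contact_force": force on the tool from outside, world axes, zero at the start; "torque": the same for the moment, N m; "gripper_width": opening from 0.0 (shut) to 1.0 (fully open); "grasp_force": force on a finger pad.
Only numpy, scipy, OpenCV 4.12 (cv2) and the standard library are available. Lean on these libraries where they do the work, as an engineer would, in place of code of your own. Each camera call takes 0.05 s, during which the arm holds its last target. There are 200 camera calls.

## Task

The boots are on the dryer: set the wind-up timer on the bench to 45 minutes. Twist its dial clockwise until the pointer is past the 60 mark, so that the bell is fully wound, then turn it back down to 45 and let go. You have only one hand for it, so press gently down on the dial while you twist, so that the timer stays standing where it is with its scale facing the same way, do not lean on it hard, and leave the mug, pegs, extractor and boot brush alone.

Things in the scene. Friction and masses are not known exactly. Their poses are not given: they have to be found in the camera images.
- timer: The wind-up timer, 0.3 kg: white round body 84 mm across, its top at 31 mm, loose on three rubber feet 31 mm from its axis; 66 mm high with its dial. Origin: centre of its underside, z up, front at -x. The dial is stiff: without pressing down on it the whole timer turns on the bench instead. About 10 to 20 N down holds it; over 40 N is too hard. It hardly gives, so feel the force. A 30 N grip on the dial does not slip.
- dial (a joint): Dial angle in rad from the 0 mark, growing clockwise from above (winding up): 0.0873 per minute, 45 = 3.927, 60 = 5.236, end stop at 64 = 5.585. About 0.16 N m turns it either way; it stays where it is left. It starts between 30 and 42 minutes.
- dial_top (a point): Centre of the dial's flat top, 66 mm over the bench, on the turning axis. The dial: a black fluted round grip 50 mm across and 30 mm high (36 to 66 mm over the bench) on a steel skirt 66 mm across and 4 mm thick (top at 36 mm), on which fingertips can rest and press; skirt and grip turn together.
- pointer (a point): Outer end of the dial's pointer, on the skirt 30 mm from the axis, 36 mm over the bench: a black line on the skirt in line with a white line on the dial's top from its centre to its edge.
- mark_30 (a point): The timer's 30 mark, on its body's rim 42 mm behind the axis (+x), 24 mm over the bench. The fixed scale round the shoulder (radius 38 mm) has a black tick every 5 minutes, long thick ones at 0, 15, 30, 45, 60, 5 degrees a minute, clockwise from above; the 60 degrees at the front have none.
- mark_45 (a point): The timer's 45 mark: the long tick on the shoulder, 38 mm from the axis, 29 mm over the bench. In the timer's frame, anticlockwise from +x, M minutes lie at 150 - 5*M degrees: 0 at the left of the front, 45 at -75, 60 at -150, at the right of the front.
- mug: Blue ceramic mug, 82 mm across, 85 mm high, handle to its +y. Origin: centre of its underside. Bystander.
- extractor: Steel peg extractor lying flat: 9 mm bar, 170 mm long along its x, T-handle 90 mm wide at +x, hook at -x. Origin: middle, on the bench. Bystander.
- boot_brush: Wooden boot brush, bristles down, 170 x 48 x 46 mm, long along its x. Origin: centre of its underside. Bystander.
- peg0: Purple aluminium V-peg, one of five lying side by side, 175 mm long along its x, 23 mm wide, 12 mm high. Origin: middle, on the bench. Bystander.
- peg1: Purple aluminium V-peg, one of five lying side by side, 175 mm long along its x, 23 mm wide, 12 mm high. Origin: middle, on the bench. Bystander.
- peg2: Purple aluminium V-peg, one of five lying side by side, 175 mm long along its x, 23 mm wide, 12 mm high. Origin: middle, on the bench. Bystander.
- peg3: Purple aluminium V-peg, one of five lying side by side, 175 mm long along its x, 23 mm wide, 12 mm high. Origin: middle, on the bench. Bystander.
- peg4: Purple aluminium V-peg, one of five lying side by side, 175 mm long along its x, 23 mm wide, 12 mm high. Origin: middle, on the bench. Bystander.
- timer_feet: The timer's three rubber feet, 9 x 9 mm and 5 mm high, fixed under its body, the only part of it that stands on the bench. Origin as the timer's.
Not all that is in view belongs to the job. What is shaped like the timer but purple is not meant.

How it is judged:
On the way:
1. the dial is turned up past the 60 mark (value of joint dial above 5.25 rad), for 0.1 s.
At the end, for the whole second after the job is handed in: Dial left at 45 minutes (within 1.5 minutes, 3.80 to 4.06 rad) after having been past the 60 mark; the timer upright (within 0.05 rad), at rest, its 30 mark at most 15 mm from where it was at the start (value of joint dial between 3.796 and 4.058 rad and distance of mark_30 from where it was at the start of the episode below 0.015 m and angle between timer's own z axis and vertical below 0.05 rad and linear speed of timer below 0.01 m/s); the robot touches nothing.
It fails at once if the timer's feet are pressed onto the bench with more than 40 N (contact force between timer_feet and anything else above 40 N).
It fails at once if the timer is lifted off the bench by more than 10 mm (height (world z) of timer above 0.01 m).
It fails at once if the mug, the extractor, the boot brush or a peg is moved by more than 20 mm (distance of any of mug, extractor, boot_brush, peg0, peg1, peg2, peg3, peg4 from where it was at the start of the episode above 0.02 m).
It also fails if it takes over 72 s, if anything falls off the work surface, if the arm or the gripper's body presses on something with over 40 N, if the wrist force passes 120 N, or if a joint passes its speed limit or range.

## Working session

There is one attempt and no reset: what is moved stays moved. The work goes in short steps, Python scripts to look and compute and a shell command to move; the robot and the scene stay as the last step left them, time stands still between calls to the robot, and variables do not carry over. Pictures are saved under pics/ and viewed, at most 10 in all, crops included, and the job is handed in when it is done.

```bash
mkdir -p pics; cat > h.py <<'E'
import numpy as np, cv2
from station import bot
from scipy.spatial.transform import Rotation as Ro
def ray(cam,px,z,m=None):
    m=m or bot.camera_model(cam); K,R,t=[np.array(m[k]) for k in("intrinsics","R","t")]
    d=R.T@np.linalg.solve(K,[px[0],px[1],1]); c=-R.T@t
    return c+d*(z-c[2])/d[2]
def tool():
    o=bot.get_obs(); w,x,y,z=o["tool_rot"]; return np.array(o["eef_pos"]),Ro.from_quat([x,y,z,w]).as_matrix(),o
E
python3 - <<'E'
from h import *
p,R,o=tool();print(p,R.round(3),o["t"],o["contact_force"])
for c in("scene","side","wrist"):
    im,d=bot.read_camera(c); cv2.imwrite(f"pics/{c}0.png",im)
    for n,z in(("dial_top",.066),("mark_45",.029),("mark_30",.024),("pointer",.036)):
        for r in bot.pinpoint(n,c)[:3]: print(c,n,r["score"],r["at"],ray(c,r["at"],z).round(4))
E
```

```text
[0.29881281 0.60495591 0.40373268] [[-0.897  0.443 -0.001]
 [ 0.443  0.897 -0.002]
 [-0.    -0.002 -1.   ]] 0.0 [-0.82201466  0.50384088 -0.32019845]
scene dial_top 0.97 [386.6, 156.7] [0.6389 0.1445 0.066 ]
scene dial_top 0.74 [341.6, 143.9] [0.5053 0.1306 0.066 ]
scene mark_45 0.95 [356.5, 165.6] [0.5696 0.1125 0.029 ]
scene mark_45 0.9 [336.1, 160.0] [0.5089 0.1029 0.029 ]
scene mark_45 0.62 [401.2, 171.4] [0.6769 0.1617 0.029 ]
scene mark_30 0.95 [356.5, 165.6] [0.5646 0.1203 0.024 ]
scene mark_30 0.9 [336.1, 160.0] [0.5033 0.1107 0.024 ]
scene mark_30 0.62 [401.2, 171.4] [0.673 0.17  0.024]
scene pointer 0.9 [376.8, 168.9] [0.6272 0.1208 0.036 ]
scene pointer 0.74 [264.1, 206.1] [ 0.5262 -0.1875  0.036 ]
scene pointer 0.58 [342.0, 157.6] [0.5206 0.1136 0.036 ]
side dial_top 0.66 [232.2, 175.5] [0.5173 0.1488 0.066 ]
side dial_top 0.59 [278.0, 166.7] [0.6402 0.132  0.066 ]
side dial_top 0.27 [392.1, 313.5] [ 0.5593 -0.4398  0.066 ]
side mark_45 0.93 [247.7, 188.1] [0.5491 0.1294 0.029 ]
side mark_45 0.93 [289.6, 171.8] [0.6853 0.1513 0.029 ]
side mark_45 0.88 [266.1, 173.5] [0.6253 0.1752 0.029 ]
side mark_30 0.93 [247.7, 188.1] [0.5524 0.1373 0.024 ]
side mark_30 0.93 [289.6, 171.8] [0.6896 0.1593 0.024 ]
side mark_30 0.88 [266.1, 173.5] [0.6292 0.1834 0.024 ]
side pointer 0.69 [277.3, 180.7] [0.6276 0.1139 0.036 ]
side pointer 0.57 [242.4, 192.7] [0.5233 0.1045 0.036 ]
side pointer 0.17 [277.5, 262.2] [ 0.4709 -0.1835  0.036 ]
```

View pics/scene0.png

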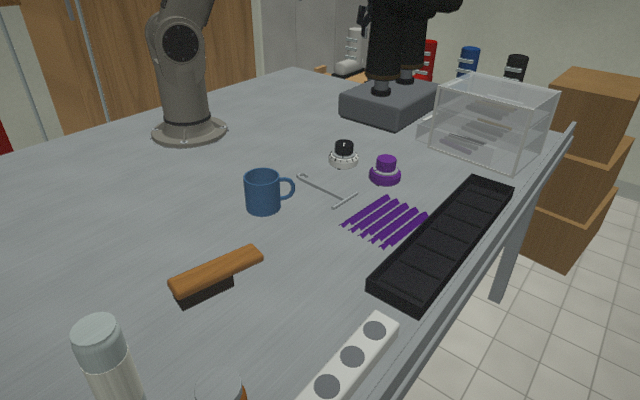

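The white timer is at about (343,152), close to (0.51, 0.14) in the world frame. The purple look-alike is at (386,168), and the dryer with its boots is behind at (390,90). Next I'll check obstacle heights on the way.

```bash
python3 - <<'E'
from h import *
H=np.zeros((14,14))
for c in("scene","side"):
    im,d=bot.read_camera(c); m=bot.camera_model(c); K,R,t=[np.array(m[k]) for k in("intrinsics","R","t")]
    v,u=np.nonzero(d>0); z=d[v,u]; P=(np.linalg.inv(K)@np.stack([u*z,v*z,z])-t[:,None]).T@R
    i=np.floor((P[:,0]-.1)/.06).astype(int); j=np.floor((P[:,1]+.1)/.06).astype(int)
    k=(i>=0)&(i<14)&(j>=0)&(j<14)&(P[:,2]<.7); np.maximum.at(H,(i[k],j[k]),P[k,2])
print("cols y:",(-.1+.06*np.arange(14)).round(2))
for i in range(14): print(round(.1+.06*i,2),(H[i]*100).round().astype(int))
E
```

```text
cols y: [-0.1  -0.04  0.02  0.08  0.14  0.2   0.26  0.32  0.38  0.44  0.5   0.56
  0.62  0.68]
0.1 [ 1  2  2 52  0  0  0  0  0  0  0  0  0  0]
0.16 [0 0 0 0 0 0 0 0 0 0 0 0 0 0]
0.22 [ 0  0  0  0  0  0  0  0  0  0 35 44  7  6]
0.28 [ 0  0  0  0  0  0  0  0  9  9 42 44 34  9]
0.34 [ 0  0  0  0  0  0  0  0 36 44 44 43 43 41]
0.4 [ 0  1  1  0  0  0  0  0 36 44 44 41 42 31]
0.46 [ 0  1  1  7  7  0  0  0 42 42 42  9 42  9]
0.52 [ 6  1  0  7  7  0  0  0 42 42 42  8 41 38]
0.58 [ 1  1  1  7  7  0  0  0 19  6  6  6  0  0]
0.64 [ 1  1  1  7  7  0  0  0 20 20 20 20  0  0]
0.7 [ 1  1  1  0  0  0  0 20 20 20 20 20  0  0]
0.76 [ 1  1  1  0  0  0  0 20 20 20 20 20  0  0]
0.82 [ 3  3  3  3  3  3  3 20 20 20 20 20  0  0]
0.88 [ 3  3  3  3  3  3  3 20 20 20 20 20  0  0]
```

View pics/side0.png

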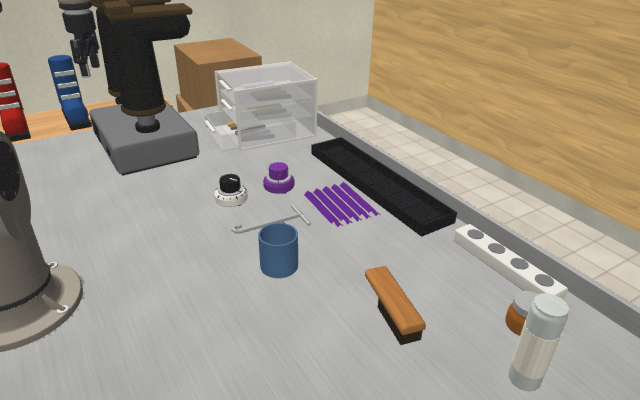

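The side view shows the white timer at (231,190), the upside-down boots (soles about 0.44 m high) at (140,60), and the gripper to their left at (85,45). I'll get the boot outline more finely before choosing a path.

```bash
python3 - <<'E'
from h import *
A=[]
for c in("scene","side"):
    im,d=bot.read_camera(c); m=bot.camera_model(c); K,R,t=[np.array(m[k]) for k in("intrinsics","R","t")]
    v,u=np.nonzero(d>0); z=d[v,u]; P=(np.linalg.inv(K)@np.stack([u*z,v*z,z])-t[:,None]).T@R
    A.append(P)
P=np.vstack(A); P=P[(P[:,2]>.12)&(P[:,2]<.85)&(P[:,1]>.25)&(P[:,1]<.8)&(P[:,0]>.1)&(P[:,0]<.65)]
for y in np.arange(.3,.8,.03):
    q=P[abs(P[:,1]-y)<.015]
    print(round(y,2),[(round(zz,2),len(s),*(s[:,0].min().round(2),s[:,0].max().round(2))) for zz in(.2,.3,.4,.5,.6,.7,.8) for s in[q[abs(q[:,2]-zz)<.05]] if len(s)])
E
```

```text
0.3 []
0.33 []
0.36 []
0.39 [(0.2, 118, np.float64(0.64), np.float64(0.65))]
0.42 [(0.2, 51, np.float64(0.38), np.float64(0.65))]
0.45 [(0.2, 2020, np.float64(0.35), np.float64(0.65)), (0.3, 2181, np.float64(0.36), np.float64(0.54)), (0.4, 3217, np.float64(0.35), np.float64(0.56))]
0.48 [(0.2, 484, np.float64(0.34), np.float64(0.65)), (0.3, 592, np.float64(0.35), np.float64(0.55)), (0.4, 436, np.float64(0.35), np.float64(0.56))]
0.51 [(0.2, 84, np.float64(0.34), np.float64(0.65)), (0.3, 74, np.float64(0.35), np.float64(0.55)), (0.4, 206, np.float64(0.35), np.float64(0.56))]
0.54 [(0.2, 3, np.float64(0.28), np.float64(0.65)), (0.3, 478, np.float64(0.25), np.float64(0.29)), (0.4, 35, np.float64(0.36), np.float64(0.51))]
0.57 [(0.2, 25, np.float64(0.27), np.float64(0.29)), (0.3, 392, np.float64(0.26), np.float64(0.31)), (0.4, 887, np.float64(0.27), np.float64(0.33))]
0.6 [(0.2, 188, np.float64(0.37), np.float64(0.44)), (0.3, 169, np.float64(0.27), np.float64(0.43)), (0.4, 170, np.float64(0.26), np.float64(0.37))]
0.63 [(0.2, 629, np.float64(0.31), np.float64(0.46)), (0.3, 683, np.float64(0.31), np.float64(0.54)), (0.4, 607, np.float64(0.27), np.float64(0.56))]
0.66 [(0.2, 232, np.float64(0.31), np.float64(0.46)), (0.3, 353, np.float64(0.31), np.float64(0.54)), (0.4, 149, np.float64(0.35), np.float64(0.56))]
0.69 [(0.2, 19, np.float64(0.35), np.float64(0.46)), (0.3, 12, np.float64(0.44), np.float64(0.54)), (0.4, 20, np.float64(0.35), np.float64(0.55))]
0.72 []
0.75 []
0.78 []
```

```bash
python3 -m pendant '[[0.085,0,-0.035,0,0],[0.085,0,-0.035,0,0],[0.085,0,-0.035,0,0],[0.085,0,-0.035,0,0],[0.085,0,-0.035,0,0],[0.085,0,-0.035,0,0],[0.085,-0.033,-0.0126,0,0],[0.085,-0.033,-0.0126,0,0],[0.085,-0.033,-0.0126,0,0],[0.085,-0.033,-0.0126,0,0],[0.085,-0.033,-0.0126,0,0],[0.085,0,0,0,0]]'
python3 -m pendant '[[0.085,-0.034,-0.007,0,0],[0.085,-0.034,-0.007,0,0],[0.085,-0.034,-0.007,0,0],[0.085,-0.034,-0.007,0,0],[0.085,-0.034,-0.007,0,0],[0.085,-0.034,-0.007,0,0],[0.085,-0.034,-0.007,0,0],[0.085,0,0,0,0],[0.085,0,0,0,0],[0.085,0,0,0,0]]'
python3 - <<'E'
from h import *
p,R,o=tool();print(p,R.round(3),o["t"],o["contact_force"],o["q"])
im,d=bot.read_camera("wrist"); cv2.imwrite("pics/w1.png",im)
for n,z in(("dial_top",.066),("mark_45",.029),("mark_30",.024),("pointer",.036)):
    for r in bot.pinpoint(n,"wrist")[:3]: print(n,r["score"],r["at"],ray("wrist",r["at"],z).round(4))
E
```

```text
t: 1.95
eef_pos: [0.3299, 0.2822, 0.405]
tool_rot: [0.001, 0.232, 0.973, -0.0]
contact_force: [0.4, -0.1, 0.6]
gripper_width: 1.0
grasp_force: 0.0
t: 2.78
eef_pos: [0.5173, 0.1385, 0.4045]
tool_rot: [-0.0, 0.227, 0.974, 0.0]
contact_force: [-0.4, 0.5, -0.5]
gripper_width: 0.995
grasp_force: 0.0
[0.51727753 0.13854379 0.40449182] [[-0.897  0.443 -0.001]
 [ 0.443  0.897  0.   ]
 [ 0.001 -0.    -1.   ]] 2.7833 [-0.38501335  0.47941593 -0.47662057] [-0.67014128  0.25273409  0.3489688   1.90822927 -0.10242839  0.99827279
  0.8363194 ]
dial_top 0.66 [319.7, 170.4] [0.5064 0.1446 0.066 ]
dial_top 0.57 [374.1, 288.5] [0.6384 0.1404 0.066 ]
mark_45 0.95 [329.9, 197.6] [0.5435 0.138  0.029 ]
mark_45 0.88 [405.5, 253.5] [0.6368 0.1844 0.029 ]
mark_45 0.69 [391.2, 296.0] [0.6785 0.1501 0.029 ]
mark_30 0.95 [329.9, 197.6] [0.5451 0.1374 0.024 ]
mark_30 0.88 [405.5, 253.5] [0.6397 0.1845 0.024 ]
mark_30 0.69 [391.2, 296.0] [0.682  0.1496 0.024 ]
pointer 0.83 [345.6, 274.5] [0.6279 0.116  0.036 ]
pointer 0.73 [304.2, 185.4] [0.5191 0.1208 0.036 ]
```

View pics/w1.png

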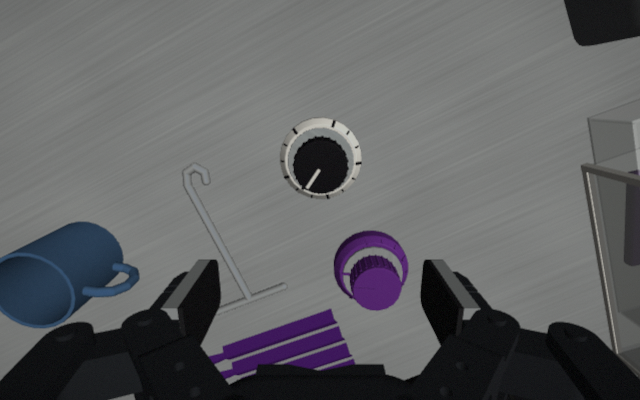

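The wrist picture shows the white timer at (320,163), its pointer line running from (319,170) toward (306,188), and the purple one at (372,275). I'll rectify this view to read the scale.

```bash
python3 - <<'E'
from h import *
im=cv2.imread("pics/w1.png"); m=bot.camera_model("wrist"); K,R,t=[np.array(m[k]) for k in("intrinsics","R","t")]
c=np.array([.507,.144]); S=3500; out=[]
for z in(.066,.029):
    g=(np.arange(380)-190)/S; X,Y=np.meshgrid(c[0]+g,c[1]-g)   # right=+x, up=+y
    q=K@(R@np.stack([X.ravel(),Y.ravel(),0*X.ravel()+z])+t[:,None]); q=(q[:2]/q[2]).astype(np.float32).reshape(2,380,380)
    r=cv2.remap(im,q[0],q[1],cv2.INTER_CUBIC); cv2.drawMarker(r,(190,190),(0,0,255),0,12); out.append(r)
cv2.imwrite("pics/r1.png",np.hstack(out))
E
```

```text
(no output)
```

View pics/r1.png

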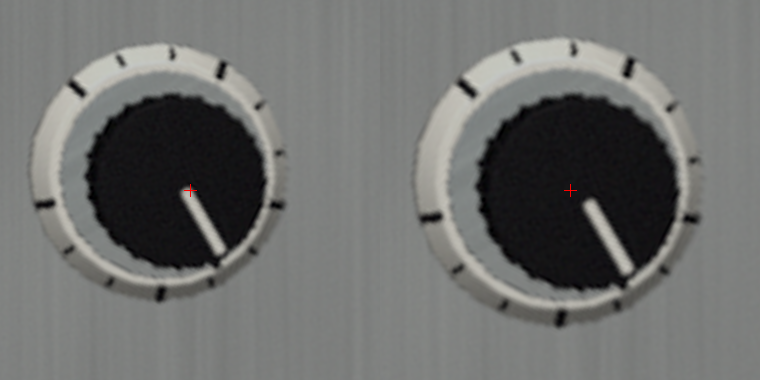

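Long ticks in the right panel at (466,88), (629,67), (691,217), (561,318) and (431,217) put the timer yaw at about -15° and the pointer at about 39 min. The dial centre is near (0.504, 0.1465). So the wind is about +115° and the return about -85°. Going closer.

```bash
python3 -m pendant '[[0.085,0.0157,0.0012,0.02,0],[0.085,0,0,0.02,-7],[0.085,0,0,0.02,-7],[0.085,0,0,0.02,-7],[0.085,0,0,0.02,-7],[0.085,0,0,0,-7],[0.085,0,0,0,-7],[0.085,0,0,0,-7],[0.085,0,0,0,0],[0.085,0,0,0,0],[0.085,0,0,0,0]]'
cat > rect.py <<'E'
from h import *
import sys
def rect(name,c=(.504,.1465),zs=(.066,.029),S=3500):
    im,_=bot.read_camera("wrist"); m=bot.camera_model("wrist"); K,R,t=[np.array(m[k]) for k in("intrinsics","R","t")]; out=[]
    for z in zs:
        g=(np.arange(380)-190)/S; X,Y=np.meshgrid(c[0]+g,c[1]-g)
        q=K@(R@np.stack([X.ravel(),Y.ravel(),0*X.ravel()+z])+t[:,None]); q=(q[:2]/q[2]).astype(np.float32).reshape(2,380,380)
        r=cv2.remap(im,q[0],q[1],cv2.INTER_CUBIC); cv2.drawMarker(r,(190,190),(0,0,255),0,12)
        cv2.circle(r,(190,190),int(S*(.025 if z>.05 else .038)),(0,0,255),1); out.append(r)
    cv2.imwrite(name,np.hstack(out))
if __name__=="__main__":
    p,R,o=tool(); print(p,R.round(3),o["t"],np.round(o["contact_force"],2),np.round(o["q"],2)); rect(sys.argv[1])
    print([(r["score"],ray("wrist",r["at"],.066).round(4)) for r in bot.pinpoint("dial_top","wrist")])
E
python3 rect.py pics/r2.png
```

```text
t: 3.95
eef_pos: [0.504, 0.1463, 0.3049]
tool_rot: [0.0, -0.195, 0.981, 0.0]
contact_force: [0.8, 0.1, -0.3]
gripper_width: 0.997
grasp_force: 0.0
[0.50399121 0.14627011 0.30486528] [[-0.924 -0.383  0.   ]
 [-0.383  0.924  0.   ]
 [-0.     0.    -1.   ]] 3.95 [ 0.79  0.1  -0.27] [-0.52  0.36  0.14  2.01 -0.07  0.77  1.63]
[(0.9, array([0.6387, 0.141 , 0.066 ])), (0.72, array([0.5054, 0.1454, 0.066 ]))]
```

View pics/r2.png

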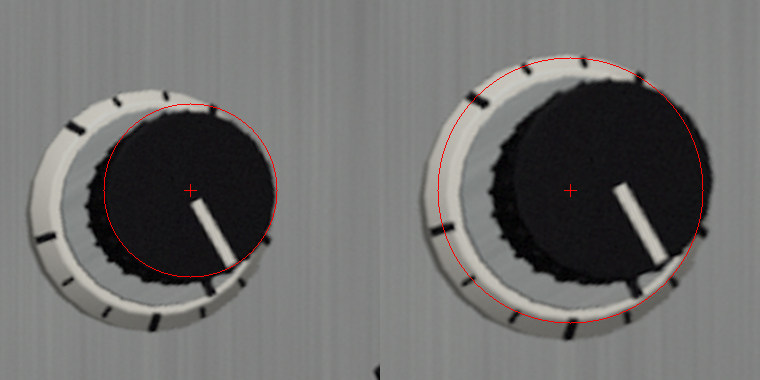

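The pointer again reads about 39.1 min. The centre is good to 1 mm, and positive yaw lowers q7, so there is room to turn. Descending and gripping with the tips above the skirt.

```bash
python3 -m pendant '[[0.085,0,-0.001,0.03,0],[0.085,0,0,0.03,0],[0.085,0,0,0.02,0],[0.085,0,0,0.01,0],[0.085,0,0,0,0],[0.06,0,0,0,0],[0.06,0,0,0,0],[0.06,0,0,0,0],[0.06,0,0,0,0]]' 30
python3 -m pendant '[[0.045,0,0,0,0],[0.045,0,0,0,0],[0.045,0,0,0,0],[0.045,0,0,0,0],[0.045,0,0,0,0],[0.045,0,0,0,0]]' 30
```

```text
t: 4.8
eef_pos: [0.505, 0.1453, 0.2159]
tool_rot: [0.001, -0.197, 0.98, 0.0]
contact_force: [0.0, -0.9, 0.3]
gripper_width: 0.703
grasp_force: 0.0
t: 5.3
eef_pos: [0.505, 0.1451, 0.2157]
tool_rot: [0.001, -0.197, 0.98, 0.0]
contact_force: [-0.7, -0.3, 6.0]
gripper_width: 0.576
grasp_force: 30.5
```

```bash
python3 -m pendant '[[0.045,0,0,0.0005,0],[0.045,0,0,0,0],[0.045,0,0,0,0]]'
python3 -m pendant '[[0.045,0,0,0.0005,0],[0.045,0,0,0,0],[0.045,0,0,0,0]]'
```

```text
t: 5.55
eef_pos: [0.5051, 0.145, 0.2156]
tool_rot: [0.001, -0.197, 0.98, 0.0]
contact_force: [-1.9, -1.1, 11.1]
gripper_width: 0.575
grasp_force: 31.0
t: 5.8
eef_pos: [0.5051, 0.1449, 0.2155]
tool_rot: [0.001, -0.197, 0.98, 0.0]
contact_force: [-3.8, -1.9, 15.8]
gripper_width: 0.575
grasp_force: 31.4
```

```bash
python3 -m pendant '[[0.045,0,0,0,2],[0.045,0,0,0,4],[0.045,0,0,0,4],[0.045,0,0,0,0]]'; python3 -c "
from h import *
p,R,o=tool();print(o['torque'],o['q'])"
```

```text
t: 6.13
eef_pos: [0.5051, 0.1449, 0.2155]
tool_rot: [0.001, -0.108, 0.994, 0.0]
contact_force: [-3.7, -1.8, 16.3]
gripper_width: 0.576
grasp_force: 31.3
[-0.18164819  0.78264604 -0.18357651] [-0.5277359   0.5054566   0.16235096  2.06339762 -0.14320245  0.58106263
  1.52259081]
```

```bash
python3 -m pendant '[[0.045,0,0,0,4],[0.045,0,0,0,4],[0.045,0,0,0,4],[0.045,0,0,0,4],[0.045,0,0,0,4],[0.045,0,0,0,4],[0.045,0,0,0,0]]'
```

```text
t: 6.72
eef_pos: [0.5052, 0.1449, 0.2155]
tool_rot: [0.001, 0.101, 0.995, 0.001]
contact_force: [-3.9, -1.6, 16.2]
gripper_width: 0.577
grasp_force: 31.3
```

```bash
python3 -m pendant '[[0.045,0,0,0,4],[0.045,0,0,0,4],[0.045,0,0,0,4],[0.045,0,0,0,4],[0.045,0,0,0,4],[0.045,0,0,0,4],[0.045,0,0,0,0]]'; python3 rect.py pics/r3.png
```

```text
t: 7.3
eef_pos: [0.5056, 0.1457, 0.2155]
tool_rot: [0.001, 0.305, 0.952, 0.002]
contact_force: [-1.3, 0.8, 11.8]
gripper_width: 0.571
grasp_force: 31.0
[0.50560891 0.14571604 0.21548894] [[-0.814  0.581  0.003]
 [ 0.581  0.814  0.002]
 [-0.001  0.004 -1.   ]] 7.3 [-1.34  0.76 11.84] [-0.7   0.53  0.39  2.07 -0.35  0.59  0.88]
[(0.62, array([0.5055, 0.1465, 0.066 ]))]
```

View pics/r3.png

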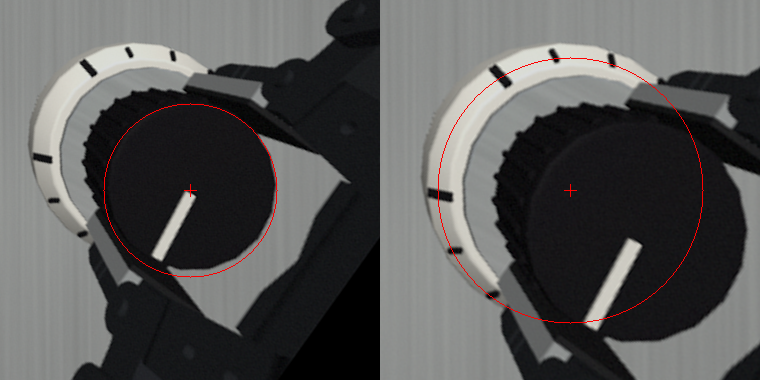

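The close view shows the pointer at about -115°, but the 60 tick, at (440,195), has moved. The timer itself has turned about 12° clockwise as the press eased to 12 N. I'll press harder, to about 23 N, and check in shorter steps.

```bash
python3 -m pendant '[[0.045,0,0,0.0005,0],[0.045,0,0,0.0004,0],[0.045,0,0,0,0],[0.045,0,0,0,0]]'
```

```text
t: 7.73
eef_pos: [0.5057, 0.1454, 0.2153]
tool_rot: [0.001, 0.304, 0.953, 0.002]
contact_force: [-4.0, -0.8, 21.2]
gripper_width: 0.573
grasp_force: 31.9
```

```bash
cat > ticks.py <<'E'
from h import *
from scipy.ndimage import gaussian_filter1d
def look(c=(.5045,.1465)):
    im,_=bot.read_camera("wrist"); m=bot.camera_model("wrist"); K,R,t=[np.array(m[k]) for k in("intrinsics","R","t")]
    g=cv2.cvtColor(im,cv2.COLOR_BGR2GRAY)
    def samp(r,a,z,c):
        X=np.stack(np.broadcast_arrays(c[0]+r*np.cos(a),c[1]+r*np.sin(a),z)).reshape(3,-1)
        q=K@(R@X+t[:,None]); q=(q[:2]/q[2]).astype(np.float32)
        return cv2.remap(g,q[0][None],q[1][None],1)[0].astype(float)
    th=np.arange(0,360,.5); best=None
    # long ticks (5): dark on tick, bright 4 deg either side; visible sides only
    for dx in np.arange(-.004,.0041,.001):
      for dy in np.arange(-.004,.0041,.001):
        r=np.array([.0365,.038,.0395])[:,None]
        p=samp(r,np.radians(th),.029,(c[0]+dx,c[1]+dy)).reshape(3,-1).mean(0)
        s=np.minimum(np.roll(p,8),np.roll(p,-8))-p; s[np.minimum(np.roll(p,8),np.roll(p,-8))<110]=0; s=np.clip(s,-20,100)
        for yaw in np.arange(-45,15,.5):
            M=np.arange(0,61,5); w=np.where(M%15==0,1.,.7)
            v=(w*s[np.round(((150+yaw-5*M)%360)/.5).astype(int)%720]).sum()
            if best is None or v>best[0]: best=(v,yaw,dx,dy)
    # pointer: white line on the top
    b2=max(((samp(np.linspace(.008,.022,15),np.radians(a),.066,(c[0]+dx,c[1]+dy)).mean(),a,dx,dy) for a in np.arange(-180,180,1.) for dx in np.arange(-.003,.0031,.001) for dy in np.arange(-.003,.0031,.001)))
    print("score %.0f yaw %.1f d %.3f %.3f"%best,"| pointer %.0f ang %.0f d %.3f %.3f"%b2,"| min %.1f"%(((150+best[1]-b2[1])%360)/5))
    o=bot.get_obs(); print(np.round(o["contact_force"],1),np.round(o["torque"],2),round(o["t"],2)); return im
if __name__=="__main__": look()
E
python3 ticks.py
```

```text
score 450 yaw -27.5 d 0.000 0.000 | pointer 202 ang -119 d 0.001 0.002 | min 48.3
[-4.1  0.1 20.7] [ 0.16  0.64 -0.17] 7.78
```

```bash
python3 -m pendant '[[0.045,0,0,0.0002,3],[0.045,0,0,0,3],[0.045,0,0,0,3],[0.045,0,0,0,3],[0.045,0,0,0,0]]'; python3 ticks.py
```

```text
t: 8.2
eef_pos: [0.5058, 0.1454, 0.2152]
tool_rot: [0.001, 0.403, 0.915, 0.002]
contact_force: [-4.8, -1.0, 23.9]
gripper_width: 0.576
grasp_force: 32.0
score 497 yaw -27.5 d 0.000 0.000 | pointer 201 ang -130 d 0.003 0.003 | min 50.5
[-4.8 -0.3 23.7] [ 0.06  0.73 -0.18] 8.25
```

```bash
python3 -m pendant '[[0.045,0,0,0,3],[0.045,0,0,0,3],[0.045,0,0,0,3],[0.045,0,0,0,3],[0.045,0,0,0,3],[0.045,0,0,0,3],[0.045,0,0,0,0]]'; python3 ticks.py
```

```text
t: 8.83
eef_pos: [0.506, 0.1453, 0.2153]
tool_rot: [0.001, 0.541, 0.841, 0.002]
contact_force: [-5.3, 0.1, 25.2]
gripper_width: 0.576
grasp_force: 32.1
score 495 yaw -25.5 d 0.002 0.001 | pointer 204 ang -142 d 0.002 0.003 | min 53.3
[-3.6 -1.3 24. ] [-0.07  0.72 -0.16] 8.88
```

```bash
python3 -m pendant '[[0.045,0,0,0,3],[0.045,0,0,0,3],[0.045,0,0,0,3],[0.045,0,0,0,3],[0.045,0,0,0,3],[0.045,0,0,0,3],[0.045,0,0,0,0]]'; python3 ticks.py
```

```text
t: 9.47
eef_pos: [0.5061, 0.1452, 0.2153]
tool_rot: [0.001, 0.666, 0.746, 0.002]
contact_force: [-4.4, -0.6, 26.1]
gripper_width: 0.573
grasp_force: 32.2
score 522 yaw -26.0 d 0.002 0.001 | pointer 207 ang -167 d 0.003 0.001 | min 58.2
[-4.6 -1.8 25.9] [-0.21  0.68 -0.14] 9.52
```

```bash
python3 -m pendant '[[0.045,0,0,-0.0001,3],[0.045,0,0,0,3],[0.045,0,0,0,3],[0.045,0,0,0,3],[0.045,0,0,0,0]]'; python3 ticks.py; python3 rect.py pics/r4.png
```

```text
t: 9.93
eef_pos: [0.5061, 0.1451, 0.2153]
tool_rot: [0.0, 0.74, 0.673, 0.002]
contact_force: [-4.5, -2.4, 24.8]
gripper_width: 0.576
grasp_force: 32.2
score 490 yaw -27.5 d 0.001 0.001 | pointer 207 ang -178 d 0.003 0.001 | min 60.1
[-4.  -0.5 24.9] [-0.25  0.6  -0.12] 9.98
[0.50611669 0.14508469 0.21533285] [[ 0.094  0.996  0.004]
 [ 0.996 -0.094  0.003]
 [ 0.003  0.004 -1.   ]] 9.9833 [-4.02 -0.55 24.88] [-0.91  0.6   0.66  2.09 -0.62  0.65  0.09]
[(0.78, array([0.5058, 0.1463, 0.066 ]))]
```

View pics/r4.png

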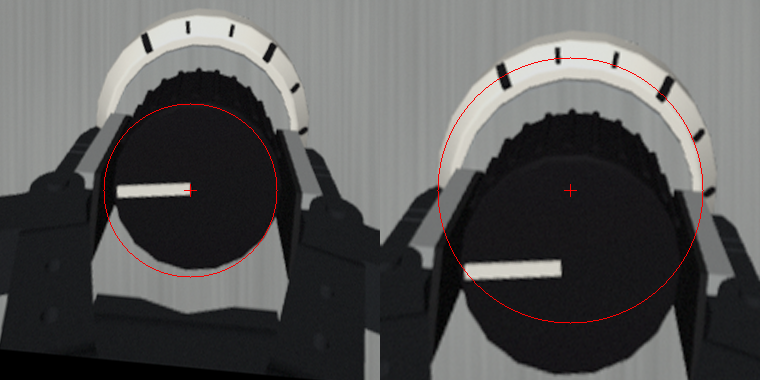

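The picture confirms a pointer reading of about 59.9 min, with the body turned to -27° (it was -14.5° at the start). Winding 10° more takes it to about 62.

```bash
python3 -m pendant '[[0.045,0,0,0,3],[0.045,0,0,0,3],[0.045,0,0,0,3],[0.045,0,0,0,2],[0.045,0,0,0,0],[0.045,0,0,0,0]]'; python3 ticks.py
```

```text
t: 10.58
eef_pos: [0.5061, 0.145, 0.2153]
tool_rot: [0.0, 0.801, 0.599, 0.003]
contact_force: [-4.1, -0.0, 25.6]
gripper_width: 0.574
grasp_force: 32.1
score 488 yaw -25.0 d 0.003 0.000 | pointer 208 ang 167 d 0.002 -0.001 | min 63.6
[-4.2 -1.1 25.7] [-0.22  0.69 -0.09] 10.63
```

```bash
python3 -m pendant '[[0.045,0,0,-0.001,0],[0.045,0,0,-0.0008,0],[0.045,0,0,0,0],[0.045,0,0,0,0]]'
```

```text
t: 10.97
eef_pos: [0.5057, 0.1453, 0.2156]
tool_rot: [0.001, 0.8, 0.6, 0.002]
contact_force: [0.9, 0.1, 9.9]
gripper_width: 0.574
grasp_force: 31.7
```

```bash
python3 -m pendant '[[0.045,0,0,-0.0009,0],[0.045,0,0,0,0],[0.045,0,0,0,0]]'; python3 -m pendant '[[0.045,0,0,0,-3],[0.045,0,0,0,-3],[0.045,0,0,0,-3],[0.045,0,0,0,-3],[0.045,0,0,0,0],[0.045,0,0,0,0]]'; python3 ticks.py
```

```text
t: 11.22
eef_pos: [0.5049, 0.1453, 0.2157]
tool_rot: [0.0, 0.8, 0.6, 0.001]
contact_force: [1.7, 1.6, 5.4]
gripper_width: 0.581
grasp_force: 31.8
t: 11.72
eef_pos: [0.5047, 0.1449, 0.2157]
tool_rot: [0.0, 0.733, 0.68, 0.0]
contact_force: [0.1, -0.8, 5.9]
gripper_width: 0.568
grasp_force: 31.9
score 471 yaw -20.5 d -0.001 0.000 | pointer 206 ang -172 d 0.001 0.001 | min 60.3
[ 0.6 -0.6  7.6] [-0.25 -0.29  0.1 ] 11.77
```

```bash
python3 -m pendant '[[0.045,0,0,0.0007,0],[0.045,0,0,0.0007,0],[0.045,0,0,0,0],[0.045,0,0,0,-3],[0.045,0,0,0,-3],[0.045,0,0,0,-3],[0.045,0,0,0,-3],[0.045,0,0,0,-3],[0.045,0,0,0,-3],[0.045,0,0,0,0]]'; python3 ticks.py
```

```text
t: 12.6
eef_pos: [0.5047, 0.1448, 0.2154]
tool_rot: [-0.001, 0.617, 0.787, 0.001]
contact_force: [-4.0, -1.2, 21.6]
gripper_width: 0.575
grasp_force: 33.3
score 512 yaw -20.0 d 0.000 0.000 | pointer 205 ang -155 d 0.003 0.002 | min 57.0
[-3.8 -1.1 22.8] [-0.26  0.75  0.2 ] 12.65
```

```bash
python3 -m pendant '[[0.045,0,0,-0.0002,-3],[0.045,0,0,0,-3],[0.045,0,0,0,-3],[0.045,0,0,0,-3],[0.045,0,0,0,-3],[0.045,0,0,0,-3],[0.045,0,0,0,0]]'; python3 ticks.py
```

```text
t: 13.23
eef_pos: [0.5046, 0.1449, 0.2155]
tool_rot: [-0.0, 0.486, 0.874, 0.001]
contact_force: [-4.6, -1.6, 20.3]
gripper_width: 0.574
grasp_force: 33.1
score 474 yaw -21.5 d -0.002 0.000 | pointer 202 ang -140 d 0.003 0.003 | min 53.7
[-3.8 -2.2 20.1] [-0.09  0.59  0.16] 13.28
```

```bash
python3 -m pendant '[[0.045,0,0,0,-3],[0.045,0,0,0,-3],[0.045,0,0,0,-3],[0.045,0,0,0,-3],[0.045,0,0,0,-3],[0.045,0,0,0,-3],[0.045,0,0,0,0]]'; python3 ticks.py
```

```text
t: 13.87
eef_pos: [0.5056, 0.1451, 0.2155]
tool_rot: [0.001, 0.343, 0.939, 0.001]
contact_force: [1.0, -2.6, 13.4]
gripper_width: 0.572
grasp_force: 32.4
score 498 yaw -11.5 d 0.000 0.000 | pointer 202 ang -123 d 0.000 0.000 | min 52.3
[ 1.  -1.7 13.7] [ 0.01 -0.41  0.02] 13.92
```

```bash
python3 -m pendant '[[0.045,0,0,0.0006,0],[0.045,0,0,0.0006,0],[0.045,0,0,0,0],[0.045,0,0,0,-3],[0.045,0,0,0,-3],[0.045,0,0,0,-3],[0.045,0,0,0,-3],[0.045,0,0,0,-3],[0.045,0,0,0,0]]'; python3 ticks.py
```

```text
t: 14.67
eef_pos: [0.5057, 0.1449, 0.2153]
tool_rot: [0.001, 0.218, 0.976, 0.001]
contact_force: [-2.6, -1.5, 24.3]
gripper_width: 0.574
grasp_force: 33.5
score 479 yaw -11.5 d 0.000 0.000 | pointer 203 ang -113 d 0.003 0.003 | min 50.3
[-2.6 -1.9 24.2] [-0.13  0.38  0.2 ] 14.72
```

```bash
sed -i 's/np.arange(-.003,.0031,.001)/np.arange(-.005,.0051,.001)/g' ticks.py; python3 -m pendant '[[0.045,0,0,0,-3],[0.045,0,0,0,-3],[0.045,0,0,0,-3],[0.045,0,0,0,-3],[0.045,0,0,0,-3],[0.045,0,0,0,0],[0.045,0,0,0,0]]'; python3 ticks.py; python3 rect.py pics/r5.png
```

```text
t: 15.3
eef_pos: [0.5056, 0.145, 0.2153]
tool_rot: [0.001, 0.09, 0.996, 0.001]
contact_force: [-3.1, -2.6, 25.5]
gripper_width: 0.575
grasp_force: 33.6
score 452 yaw -12.0 d 0.000 -0.001 | pointer 204 ang -91 d 0.000 0.005 | min 45.8
[-1.8 -2.5 25.4] [-0.15  0.56  0.18] 15.35
[0.50560894 0.14498269 0.21527373] [[-0.984  0.179  0.003]
 [ 0.179  0.984  0.002]
 [-0.002  0.002 -1.   ]] 15.35 [-1.75 -2.53 25.39] [-0.61  0.52  0.27  2.07 -0.24  0.58  1.22]
[(0.96, array([0.5049, 0.1459, 0.066 ]))]
```

View pics/r5.png

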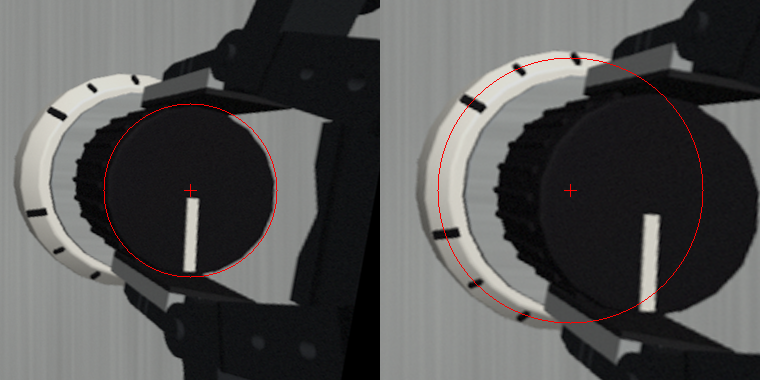

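The pointer line runs from (192,198) to (190,271), about 46.0 min, with the body at -11.7° yaw, 3° from where it started. Turning 5° more, then I'll release.

```bash
python3 -m pendant '[[0.045,0,0,0,-2.5],[0.045,0,0,0,-2.5],[0.045,0,0,0,0],[0.045,0,0,0,0]]'; python3 ticks.py; python3 -m pendant '[[0.045,0,0,-0.0008,0],[0.045,0,0,-0.0008,0],[0.045,0,0,0,0],[0.045,0,0,0,0]]'
```

```text
t: 15.78
eef_pos: [0.5056, 0.145, 0.2153]
tool_rot: [0.001, 0.046, 0.999, 0.001]
contact_force: [-2.6, -3.0, 25.6]
gripper_width: 0.572
grasp_force: 33.6
score 455 yaw -11.0 d 0.000 0.000 | pointer 205 ang -83 d -0.001 0.004 | min 44.4
[-3.4 -2.3 26. ] [-0.18  0.61  0.13] 15.83
t: 16.17
eef_pos: [0.5053, 0.1453, 0.2156]
tool_rot: [0.001, 0.046, 0.999, 0.001]
contact_force: [1.0, -1.0, 11.0]
gripper_width: 0.574
grasp_force: 32.3
```

Release, rise, and look.

```bash
python3 -m pendant '[[0.045,0,0,-0.0005,0],[0.07,0,0,0,0],[0.085,0,0,0,0],[0.085,0,0,0,0],[0.085,0,0,0,0],[0.085,0,0,0,0],[0.085,0,0,-0.01,0],[0.085,0,0,-0.02,0],[0.085,0,0,-0.03,0],[0.085,0,0,-0.04,0],[0.085,0,0,0,0],[0.085,0,0,0,0]]'; python3 -m pendant '[[0.085,0.03,0,-0.03,0],[0.085,0,0,-0.03,0],[0.085,0,0,0,0],[0.085,0,0,0,0],[0.085,0,0,0,0]]';python3 ticks.py; python3 rect.py pics/r6.png
```

```text
t: 17.17
eef_pos: [0.5053, 0.1453, 0.3179]
tool_rot: [0.002, 0.046, 0.999, 0.001]
contact_force: [-0.5, 0.5, -1.0]
gripper_width: 0.993
grasp_force: 0.0
t: 17.58
eef_pos: [0.4747, 0.1478, 0.3737]
tool_rot: [-0.001, 0.046, 0.999, -0.0]
contact_force: [0.9, -0.2, -0.1]
gripper_width: 0.995
grasp_force: 0.0
score 496 yaw -12.0 d -0.001 -0.001 | pointer 179 ang -86 d -0.001 0.000 | min 44.8
[ 0.8 -0.6  1. ] [ 0.01 -0.01 -0.03] 17.63
[0.47470334 0.14768461 0.37337356] [[-0.996  0.092 -0.002]
 [ 0.092  0.996 -0.001]
 [ 0.002 -0.001 -1.   ]] 17.6333 [ 0.84 -0.58  0.98] [-0.71  0.22  0.33  2.02 -0.09  0.91  1.14]
[(0.69, array([0.6393, 0.1416, 0.066 ])), (0.57, array([0.5054, 0.1467, 0.066 ]))]
```

View pics/r6.png

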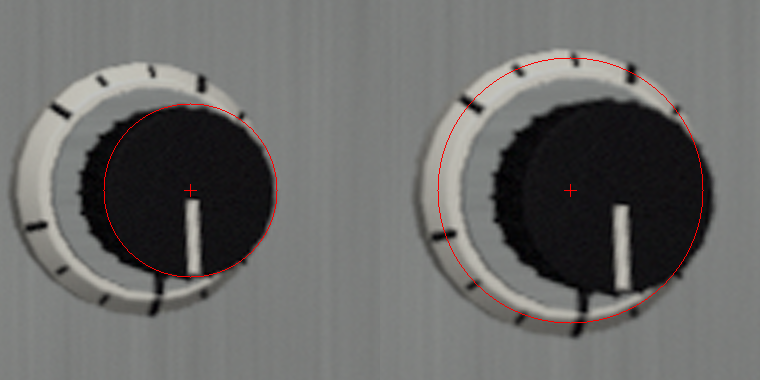

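The skirt pointer at (583,300) lines up with the 45 tick at (576,330). It reads about 44.8 min, the body is within 3° and about 1 mm of its start, and working back from the tool turns gives a peak of about 62. Handing in.

```bash
python3 -c "
from station import bot
print(bot.hand_in())"
```

```text
the job is handed in; nothing more can be done
None
```

I wound the timer to about 62 minutes, turned it back to about 45 (camera reads 44.8) and let go; it stands within about 3° and 1 mm of its start, nothing else was touched, and the job is handed in with no verdict returned.

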